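# Shut off the bench's compressed air

## Robot

A 6-joint arm with a two-finger parallel gripper is mounted at the origin on the work surface. World frame = base frame: x ahead of the robot, y to its left, z up, the work surface at z = 0. Lengths are in m, angles in rad, forces in N, time in s.
With the tool pointing down it reaches from about 0.425 to 0.95 m from the base axis. Payload 3.5 kg.
Tool frame: the origin (TCP) lies at the very end of the fingers, on their centre line; the grasp point (between the pads) lies 19 mm behind it (env.pinch_z is the distance from the TCP to the grasp point, in m); z points along the fingers, x is the direction in which the jaws open and shut, and the axes are right-handed (so a half turn about z gives the same grasp; the last joint's range is limited). The gripper opens to 85 mm and grips with 20 to 120 N. Pads are 22 mm wide; open, the fingers measure 114 mm over their backs; the gripper's body (76 mm by 85 mm) begins 54 mm behind the grasp point. The pads swing forward as they close: fully open they stand 13 mm farther back than shut.
Start: joints at [1.183, 0.286, 1.577, -0, 1.279, -0.15], TCP at [0.159, 0.656, 0.2] pointing down, gripper open.
Joint ranges: [-2.77, 2.77], [-0.9, 2.22], [0.21, 2.48], [-1.53, 4.67], [0.24, 2.81], [-2.84, 2.84]. Speed limits (rad/s): [2.79, 2.79, 3.14, 3.14, 3.14, 3.14].

## Interface

Orientations are given as a unit quaternion [x, y, z, w].
In Python, from plant import env, camera gives the robot as it stands.
- The arm moves only by the tool play_rows, never from a script. Its argument "targets" is a list of rows, each a list of 4 numbers: the shift along the tool's x, y, z in cm, then the turn about the tool's z in rad. In form: [[tx, ty, tz, turn], ...]. A call has 1 to 12 rows; each row shifts and turns the pose as measured when the row begins, along the tool's axes as they then stand; what a row does not reach is not made up. A row lasts 1/8 s, in which the tool goes at most 62.5 mm and 10.7 degrees, less where a joint would pass 70% of its speed; a pose out of reach is approached as far as the arm can. A call with a gripper value outside its range is refused whole. "fingers" is the opening, from -1 (shut) to 1 (fully open), so that 0 is half open, set as the call begins (left out, the last holds). The fingers move at their own pace and stop on an object; "squeeze" is the grip in N (left out, the last holds). Time passes only in rows, so rows that do not move let the fingers close. It gives the time, the measured TCP pose, the force and the opening at its end, in the units of the state.
- env.read_state(): the state, without advancing time (a new reading comes with each control period).
- camera(name): name is "scene" or "top"; returns a dict with "img" (480x640x3 uint8, red, green, blue), "fovy" (degrees; the focal length in pixels is half the picture's height over the tangent of half this angle, whatever the lens; pixels are square), "cx", "cy" (the principal point, pixels), "R" (3x3) and "t" (3): a world point X has camera coordinates R X + t. Camera axes: x right, y down, z forward; pixel columns grow to the right and rows downward; lengths in m; the calibration is good to about 2 mm. A picture is of the moment at which its call begins. There is no depth.
- env.sign_off(): hands the job in, once; it reports no verdict.
The state is a dict: "time_s": time; "joints": joint angles; "dq": joint speeds; "effort": joint torques, N m; "ee_pos": TCP position; "tool_rot": TCP orientation; "force": force on the tool from outside, world axes, zero at the start; "torque": the same for the moment, N m; "gripper_width": finger opening in m.
Only numpy, scipy, OpenCV 4.12 (cv2) and the standard library are available. Lean on these libraries where they do the work, as an engineer would, in place of code of your own. Each camera call takes 0.05 s, during which the arm holds its last target.

## Task

Push the loose cover of the air box by its black rib, sliding it all the way off the valve well onto the closed half of the box; then push the red valve handle a quarter turn fully shut, anticlockwise seen from above, until it lies crosswise to its pipe against its stop. Never lift the cover out of its track, and leave the blue handle and the things around the box as they are.

Things in the scene. Friction and masses are not known exactly. Their poses are not given: they have to be found in the camera images.
- air_box: Green-painted steel air box, fixed to the bench, 174 (x) by 460 (y) mm; origin under its centre at bench level; its y axis runs along its length, z up. The +y half is an open well (inside x -73 to 73, y 1 to 225 mm, floor 5 mm up), the -y half a closed deck. Two ledges along the full length, 62 mm above the bench, carry the loose cover; lips beside and at both ends of the ledges rise to 69 mm at the sides and 68 mm at the ends and stop the cover.
- cover: Loose aluminium cover plate, 160 (x) by 228 (y) by 4 mm, about 0.4 kg, lying on the box's ledges between the lips (2 mm play per side); origin at the centre of its underside, axes as the box's. It starts over the well (box y about +100 to +114 mm) and slides along the box's -y onto the deck until it meets the end stop (box y about -117 mm); a push of about 2 to 6 N moves it.
- rib (a point): Centre of the upright black rib on the cover, 80 (x) by 12 (y) mm, standing 26 mm above the plate's top (the rib's top is 30 mm above the cover's underside); it is on the cover's centreline, 70 mm towards the cover's +y end. This point is 17 mm above the cover's underside (79 mm above the bench).
- red_handle (a joint): Angle of the red valve handle about its upright pivot: 0 = open (handle points along the box's -x), pi/2 = shut, against a hard stop (handle points along the box's -y). Seen from above it turns anticlockwise to shut; it stays where it is left (about 0.12 N m of friction). It starts between 0 and 0.3.
- red_pivot (a point): Point on the red handle's pivot axis, half-way up the handle (51 mm above the bench). The handle is a bar 12 mm wide, 10 mm high (46 to 56 mm above the bench) that reaches 55 mm out from the pivot. The red and the blue valve are side by side in the well, 100 mm apart along y, in either order; their pivots are 25 mm from the box's centreline on its +x side, at box y 70 and 170 mm. A brass pipe along x, 38 mm high at most, runs through each valve.
- red_tip (a point): Outer end of the red handle, 55 mm from its pivot, half-way up.
- blue_handle (a joint): Angle of the blue valve handle, same shape and sense as the red one; to be left as it is.
- blue_tip (a point): Outer end of the blue handle, 55 mm from its pivot, half-way up (51 mm above the bench).
- jar_mid (a point): Centre of the amber jar, 56 mm in diameter, 90 mm tall, standing on the bench; bystander.
- tape_mid (a point): Centre of the yellow tape roll, 90 mm in diameter, 24 mm high, lying flat on the bench; bystander.
- mould_mid (a point): Point in the steel mould insert, 60 by 80 by 30 mm, 15 mm above the bench under it; bystander.

How it is judged:
By the outcome, as a careful person would: the job done as asked, in the order asked, and still so for the second after the job is handed in, with the robot touching nothing.
It also fails if it takes over 53 s, if anything falls off the work surface, if the arm or the gripper's body presses on something with over 40 N, if the wrist force passes 120 N, or if a joint passes its speed limit or range.

## Working session

There is one attempt and no reset: what is moved stays moved. The work goes in short steps, Python scripts to look and compute and a tool call to move; the robot and the scene stay as the last step left them, time stands still between calls to the robot, and variables do not carry over. Pictures are saved under pics/ and viewed, and the job is handed in when it is done.

Besides the shell and the picture viewer there is one more tool, called after ">>>" as a command line: name --pt "numbers of a row" for each row, then --argument value for the rest. play_rows: Moves the arm, as the interface text tells. Its arguments: {"type":"object","properties":{"targets":{"type":"array","items":{"type":"array","items":{"type":"number"}}},"fingers":{"type":"number"},"squeeze":{"type":"number"}},"required":["targets"]}

```bash
ls; mkdir -p pics
python3 - <<'E'
from plant import env,camera
import cv2
for n in("scene","top"):
    c=camera(n);cv2.imwrite(f"pics/{n}0.png",c["img"][:,:,::-1]);print(n,c["fovy"],c["cx"],c["cy"],c["R"],c["t"])
print(env.read_state())
E
```

```text
pics
scene 45.28181648122672 312.7697327828985 236.8499428065583 [[ 0.420623    0.90698265  0.02141857]
 [ 0.55294618 -0.23757498 -0.79862923]
 [-0.71925434  0.34776514 -0.6014421 ]] [-0.26557535 -0.28741287  1.63480307]
top 53.33138357082407 316.5049826675536 236.24907084823442 [[ 0.07157021 -0.99743497 -0.00109136]
 [-0.97588645 -0.06979772 -0.20681855]
 [ 0.20621188  0.01586709 -0.97837871]] [-0.06949742  0.638329    0.90349854]
{'time_s': 0.1, 'joints': array([ 1.18300792e+00,  2.87147095e-01,  1.57801260e+00, -2.60550785e-05,
        1.27858139e+00, -1.49986731e-01]), 'dq': array([ 0.00074081, -0.00154862, -0.00143675, -0.00054868,  0.00082233,
       -0.00043091]), 'effort': array([ 7.75974549e-04, -4.07297266e+01, -2.93699205e+01, -1.35792493e-04,
        3.46834793e-03, -1.77923383e-06]), 'ee_pos': array([0.15872839, 0.6554031 , 0.19824862]), 'tool_rot': array([ 7.85989182e-01,  6.18239315e-01, -9.27922724e-04,  5.41344535e-04]), 'force': array([-0.06690883,  0.12910721, -0.24151828]), 'torque': array([-0.04316884,  0.01330085, -0.04048494]), 'gripper_width': 0.08545133515689819}
```

View pics/scene0.png

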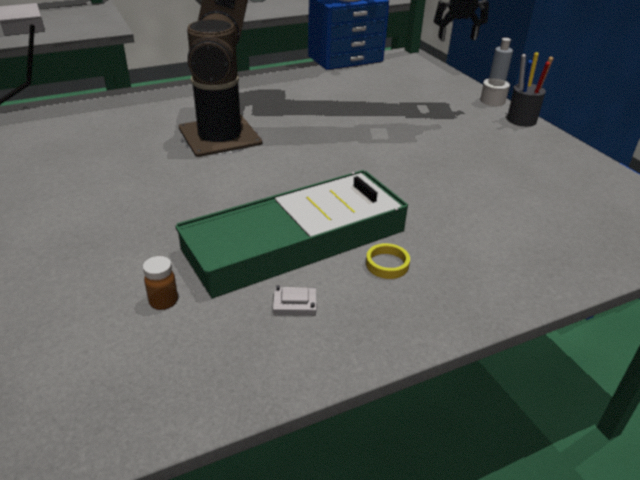

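View pics/top0.png

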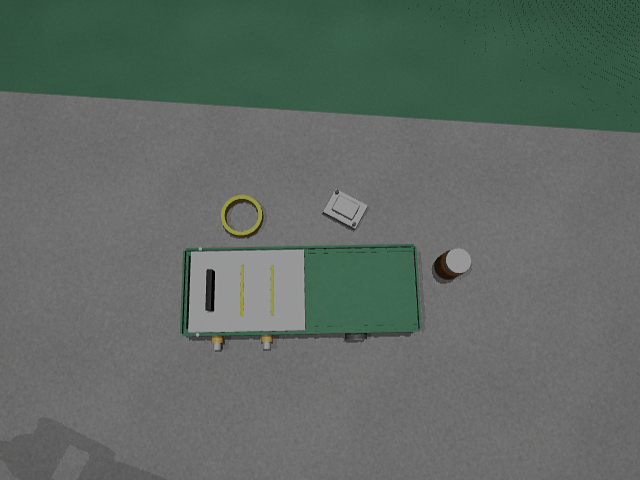

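The scene view shows the cover over the well, with the rib at about (365,188). In the top view the box spans (183..418, 245..335), with the rib at (210,290), tape at (242,216), mould at (345,209) and jar at (455,263). Box +y points to image left, which is roughly world +y. Next I'll measure.

```bash
cat > h.py <<'E'
import numpy as np,cv2
def ray(c,u,v):
    f=240/np.tan(np.radians(c["fovy"])/2)
    d=c["R"].T@np.array([(u-c["cx"])/f,(v-c["cy"])/f,1.0]); o=-c["R"].T@c["t"]; return o,d
def onz(c,u,v,z):
    o,d=ray(c,u,v); return o+d*(z-o[2])/d[2]
def tri(c1,p1,c2,p2):
    (o1,d1),(o2,d2)=ray(c1,*p1),ray(c2,*p2)
    A=np.stack([d1,-d2],1);s,t=np.linalg.lstsq(A,o2-o1,rcond=None)[0]
    a,b=o1+s*d1,o2+t*d2;return (a+b)/2,np.linalg.norm(a-b)
def proj(c,X):
    f=240/np.tan(np.radians(c["fovy"])/2);q=c["R"]@np.asarray(X)+c["t"];return np.array([c["cx"]+f*q[0]/q[2],c["cy"]+f*q[1]/q[2]])
def masks(im):
    h=cv2.cvtColor(im,cv2.COLOR_RGB2HSV)
    return h
def blob(m,roi):
    x0,x1,y0,y1=roi;k=np.zeros(m.shape,np.uint8);k[y0:y1,x0:x1]=m[y0:y1,x0:x1].astype(np.uint8)
    cs,_=cv2.findContours(k,cv2.RETR_EXTERNAL,cv2.CHAIN_APPROX_NONE);return max(cs,key=cv2.contourArea)
E
cat > m1.py <<'E'
from plant import env,camera
from h import *
T=camera("top");S=camera("scene")
np.set_printoptions(precision=4,suppress=True)
hT=masks(T["img"]);hS=masks(S["img"])
g=lambda h:((h[...,0]>60)&(h[...,0]<95)&(h[...,1]>90))
w=lambda h,t:((h[...,1]<40)&(h[...,2]>t))
print("px cover/table",hT[300,290],hT[400,290],hS[210,320],hS[350,320],hT[290,210],hS[188,365])
for n,c,m,roi,z in(("boxT",T,g(hT),(150,450,230,350),.069),("coverT",T,w(hT,140),(180,320,240,340),.066),("ribT",T,hT[...,2]<50,(195,230,260,320),.092),
  ("coverS",S,w(hS,150),(260,410,165,240),.066),("ribS",S,hS[...,2]<50,(345,385,170,208),.092),("boxS",S,g(hS),(170,415,165,295),.069)):
    try:
        b=blob(m,roi);r=cv2.minAreaRect(b);print(n,cv2.contourArea(b),r)
        for p in cv2.boxPoints(r):print("  ",p,onz(c,*p,z)[:2])
        q=cv2.approxPolyDP(cv2.convexHull(b),2.5,True)[:,0];print("  poly",q.tolist())
    except Exception as e:print(n,e)
E
python3 m1.py
```

```text
px cover/table [120   2 152] [ 60   2 109] [ 29 143 185] [ 15   8 130] [20 16 47] [ 53 102  10]
boxT 9863.0 ((309.2713623046875, 289.5834655761719), (87.60794067382812, 220.29261779785156), 88.86930847167969)
   [198.2821 247.9615] [0.6001 0.2122]
   [418.5319 243.6145] [ 0.6407 -0.2302]
   [420.2606 331.2054] [ 0.4675 -0.2383]
   [200.0109 335.5524] [0.4286 0.1876]
  poly [[415, 247], [418, 330], [200, 335], [202, 248], [404, 244]]
coverT 8977.5 ((245.510009765625, 290.599853515625), (80.3721694946289, 116.31717681884766), 89.04515838623047)
   [186.6898 251.3885] [0.592  0.2355]
   [302.9908 249.4502] [0.6127 0.0016]
   [304.3302 329.8112] [ 0.454  -0.0134]
   [188.0292 331.7495] [0.4341 0.2125]
  poly [[303, 250], [304, 329], [188, 330], [191, 252]]
ribT 285.0 ((210.0, 290.0), (40.0, 8.0), 90.0)
   [206. 270.] [0.554  0.1857]
   [214. 270.] [0.5551 0.1702]
   [214. 310.] [0.4784 0.1613]
   [206. 310.] [0.4773 0.1765]
  poly [[212, 270], [213, 310], [208, 310], [207, 270]]
coverS 3667.5 ((338.14056396484375, 203.1620635986328), (46.19987106323242, 116.22764587402344), 73.4956359863
[... 193 characters left out ...]
35], [276, 198], [362, 174]]
ribS 212.0 ((365.0, 189.00003051757812), (29.502544403076172, 8.894149780273438), 40.60129928588867)
   [350.9059 182.7765] [0.5015 0.151 ]
   [356.6941 176.0236] [0.481  0.1766]
   [379.0941 195.2236] [0.57  0.183]
   [373.3059 201.9765] [0.588  0.1585]
  poly [[356, 177], [376, 193], [375, 200], [354, 185]]
boxS 10593.5 ((295.3058166503906, 231.04428100585938), (79.41828918457031, 227.7158203125), 73.96766662597656)
   [174.9094 224.3248] [ 0.4715 -0.237 ]
   [393.7685 161.4343] [0.4222 0.3124]
   [415.7022 237.7637] [0.7051 0.1916]
   [196.8431 300.6542] [ 0.708 -0.258]
  poly [[406, 204], [402, 230], [220, 294], [210, 294], [182, 249], [177, 225], [361, 171]]
```

```bash
cat > m2.py <<'E'
from plant import env,camera
from h import *
T=camera("top");S=camera("scene")
np.set_printoptions(precision=4,suppress=True)
hT=masks(T["img"]);hS=masks(S["img"])
def quad(b,q):
    q=np.array(q,float);P=b[:,0].astype(float);L=[]
    for i in range(4):
        a,c=q[i],q[(i+1)%4];d=(c-a);n=np.linalg.norm(d);d/=n
        r=P-a;s=r@d;e=r@np.array([-d[1],d[0]]);k=(s>.12*n)&(s<.88*n)&(abs(e)<3)
        vx,vy,x,y=cv2.fitLine(P[k].astype(np.float32),cv2.DIST_HUBER,0,.01,.01).ravel();L.append(np.cross([x,y,1],[x+vx,y+vy,1]))
    o=[np.cross(L[i-1],L[i]) for i in range(4)];return np.array([p[:2]/p[2] for p in o])
m=((hT[...,1]<40)&(hT[...,2]>135));bT=blob(m,(180,320,240,340))
QT=quad(bT,[[303,250],[304,329],[188,330],[190,252]])
m=((hS[...,1]<60)&(hS[...,2]>150));bS=blob(m,(260,410,165,240))
QS=quad(bS,[[310,235],[276,198],[362,174],[400,206]])
for a,b in zip(QT,QS):
    print(a,b,onz(T,*a,.066),onz(S,*b,.066),*tri(T,a,S,b))
# rib two-view, top corners
for n,a,b in(("rib",(210,290),(365,188)),):print(n,*tri(T,a,S,b))
v=np.vstack([cv2.resize(T["img"][235:345,170:430],None,fx=3,fy=3,interpolation=3)])
cv2.imwrite("pics/tz.png",v[:,:,::-1]);cv2.imwrite("pics/sz.png",cv2.resize(S["img"][160:300,170:415],None,fx=3.2,fy=3.2,interpolation=2)[:,:,::-1])
E
python3 m2.py
```

```text
[303.     249.6632] [310.8589 235.3339] [0.6122 0.0015 0.066 ] [0.6111 0.0036 0.066 ] [0.6123 0.0022 0.0671] 0.0015231639740139304
[303.     329.2394] [275.4888 198.0328] [ 0.4549 -0.0107  0.066 ] [ 0.4564 -0.0107  0.066 ] [ 0.455  -0.0104  0.0651] 0.0005415422738731448
[188.3285 331.4724] [360.2349 173.4757] [0.4347 0.212  0.066 ] [0.4364 0.2121 0.066 ] [0.4348 0.2127 0.0649] 0.0007230778972663496
[191.549  251.7129] [400.8094 205.444 ] [0.592  0.2256 0.066 ] [0.5899 0.2286 0.066 ] [0.5921 0.226  0.0678] 0.0018103016460237565
rib [0.5173 0.1772 0.0808] 0.0026794784927391888
```

View pics/tz.png

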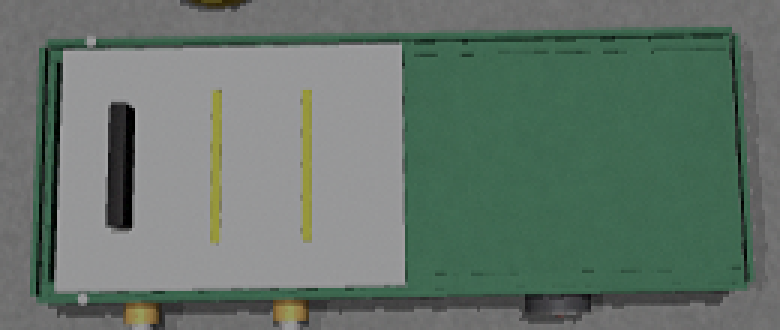

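View pics/sz.png

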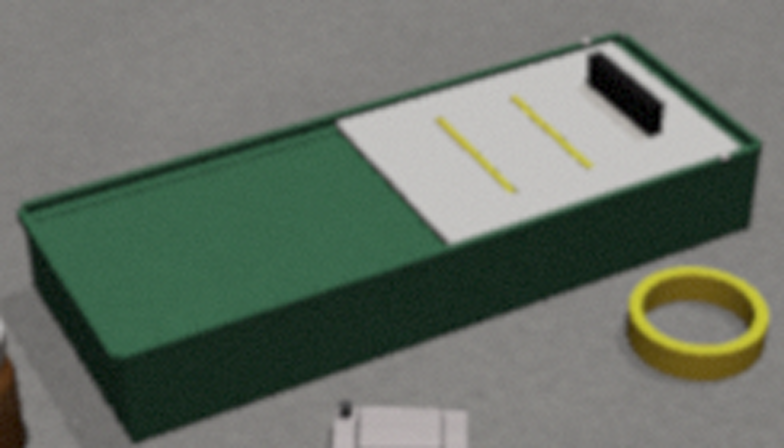

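>>> play_rows --pt "0 0 0 -0.16" --pt "0 0 0 -0.16" --pt "-4.5 3.0 0 0" --pt "-4.5 3.0 0 0" --pt "-4.5 3.0 0 0" --pt "-4.5 3.0 0 0" --pt "-4.5 3.0 0 0" --pt "-4.5 3.0 0 0" --pt "-4.5 3.0 0 0" --pt "-4.5 3.0 0 0" --fingers -1 --squeeze 40

```text
time_s: 1.55
ee_pos: [0.4375, 0.3129, 0.1993]
tool_rot: [0.67, 0.742, 0.001, 0.001]
force: [0.1, 0.6, -0.2]
gripper_width: 0.0001
```

```bash
cat > st.py <<'E'
from plant import env
import numpy as np,sys
np.set_printoptions(precision=4,suppress=True)
s=env.read_state();q=s["tool_rot"]
from scipy.spatial.transform import Rotation as R
M=R.from_quat(q).as_matrix();p=s["ee_pos"]
print("t",s["time_s"],"p",p,"yaw x",np.degrees(np.arctan2(M[1,0],M[0,0])),"tilt",M[:2,2],"F",s["force"],"w",s["gripper_width"])
yh=np.array([-.0896,.996]);xh=np.array([.996,.0896]);C=np.array([.5235,.1076])
r=p[:2]-C;print("rel initial cover centre x,y mm",1e3*r@xh,1e3*r@yh)
if len(sys.argv)>3:
    t=np.array(eval(sys.argv[1]+","+sys.argv[2]))/1e3; W=C+t[0]*xh+t[1]*yh
    d=np.array([*(W-p[:2]),float(sys.argv[3])/1e3-p[2]]);print("tool delta cm",100*M.T@d)
E
python3 st.py 0 103 150
python3 - <<'E'
import sys;sys.path.insert(0,'.')
from h import *
from plant import camera
T=camera("top")
P=[onz(T,u,v,.068)[:2] for u,v in((414.3,244.3),(419.3,331.7),(181,334.3),(185.7,248.3))]
print(P,np.mean(P,0))
E
```

```text
t 1.55 p [0.4375 0.3129 0.1993] yaw x 95.79094537658312 tilt [0.0027 0.0011] F [ 0.0621  0.6197 -0.2038] w 0.00011173816949381345
rel initial cover centre x,y mm -67.26303633629333 212.1406321737869
tool delta cm [-10.9932   6.5881   4.9398]
[array([ 0.63890139, -0.22192764]), array([ 0.46640627, -0.2367078 ]), array([0.4283115 , 0.22503216]), array([0.59778165, 0.23767866])] [0.5328502  0.00101884]
```

>>> play_rows --pt "-3.7 2.3 0 0.006" --pt "-3.7 2.3 0 0.006" --pt "-3.7 2.3 1.0 0" --pt "-0.8 0.5 3.0 0" --pt "0 0 2.0 0" --pt "0 0 0 0"

```text
time_s: 2.35
ee_pos: [0.5307, 0.1908, 0.1402]
tool_rot: [0.679, 0.734, 0.002, 0.004]
force: [0.3, 0.8, -0.3]
gripper_width: 0.0001
```

```bash
python3 st.py 0 103 78
python3 - <<'E'
import cv2
from plant import camera
cv2.imwrite("pics/s1.png",camera("scene")["img"][:,:,::-1])
E
```

```text
t 2.35 p [0.5307 0.1908 0.1402] yaw x 94.52794590106494 tilt [ 0.0092 -0.0018] F [ 0.2853  0.8159 -0.3412] w 0.0001433855537993733
rel initial cover centre x,y mm 14.628615279857735 82.27064136586982
tool delta cm [ 2.0731 -1.5411  6.2013]
```

View pics/s1.png

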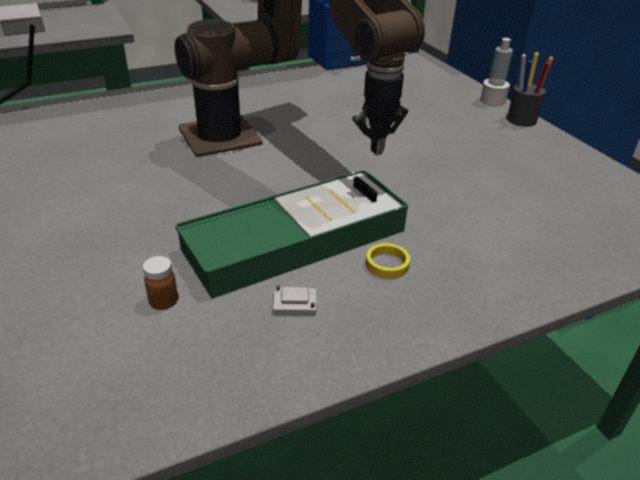

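The picture shows the shut fingers at about (378,150), hovering above and close to the rib at (365,188), with the cover unmoved. The arm carried about 20 mm past the commanded point, so I'll back off towards +y before going down, with settle rows added.

>>> play_rows --pt "1.6 -1.2 0 0" --pt "0.4 -0.3 0 0" --pt "0 0 0 0" --pt "0 0 0 0"

```text
time_s: 2.9
ee_pos: [0.5146, 0.2132, 0.1449]
tool_rot: [0.677, 0.735, 0.006, 0.006]
force: [-0.3, -0.4, 0.5]
gripper_width: 0.0001
```

```bash
python3 st.py 0 103 78
```

```text
t 2.9 p [0.5146 0.2132 0.1449] yaw x 94.70014649573109 tilt [0.0171 0.0001] F [-0.2818 -0.3524  0.5261] w 0.00012053134958446496
rel initial cover centre x,y mm 0.6240577748211695 105.94103660047323
tool delta cm [-0.2852 -0.1743  6.69  ]
```

>>> play_rows --pt "0 -0.1 2.5 0" --pt "0 0 2.5 0" --pt "0 0 0.5 0" --pt "0 0 0 0" --pt "0 0 0 0"

```text
time_s: 3.52
ee_pos: [0.5174, 0.2133, 0.0922]
tool_rot: [0.678, 0.735, 0.008, 0.008]
force: [-0.1, 0.4, 0.2]
gripper_width: 0.0001
```

```bash
python3 st.py 0 103 78
```

```text
t 3.525 p [0.5174 0.2133 0.0922] yaw x 94.67958795911538 tilt [0.0234 0.001 ] F [-0.0917  0.3551  0.2089] w 0.00013313193342473178
rel initial cover centre x,y mm 3.39888275767165 105.81157097949352
tool delta cm [-0.2822 -0.3706  1.4075]
```

>>> play_rows --pt "0 -0.3 1.0 0" --pt "0 0 0.4 0" --pt "0 0 0 0" --pt "0 0 0 0"

```text
time_s: 4.03
ee_pos: [0.5156, 0.2133, 0.0788]
tool_rot: [0.678, 0.735, 0.009, 0.009]
force: [-0.0, -0.4, 0.4]
gripper_width: -0.0006
```

```bash
python3 st.py 0 103 78
```

```text
t 4.025 p [0.5156 0.2133 0.0788] yaw x 94.67716505020452 tilt [0.0261 0.0017] F [-0.02   -0.4214  0.3947] w -0.0005552262569603258
rel initial cover centre x,y mm 1.5604114449844706 105.94884198658725
tool delta cm [-0.2956 -0.1557  0.0749]
```

>>> play_rows --pt "-0.6 0 0 0" --pt "-0.8 0 0 0" --pt "-1 0 0 0" --pt "-1 0 0 0" --pt "-1 0 0 0" --pt "0 0 0 0"

```text
time_s: 4.78
ee_pos: [0.5199, 0.1656, 0.0793]
tool_rot: [0.678, 0.735, 0.01, 0.009]
force: [-0.7, -0.9, 0.3]
gripper_width: 0.0002
```

```bash
python3 st.py 0 -60 78
```

```text
t 4.775 p [0.5199 0.1656 0.0793] yaw x 94.62228724021399 tilt [0.0271 0.0014] F [-0.7159 -0.8895  0.3197] w 0.00022841268568259433
rel initial cover centre x,y mm 1.597920916705835 58.1071191865983
tool delta cm [-11.8116  -0.0568   0.1408]
```

Run:
```python
import cv2,numpy as np
from plant import camera
a=camera("scene")["img"][150:310,150:430];b=camera("top")["img"][200:360,160:440]
cv2.imwrite("pics/s2.png",np.vstack([cv2.resize(x,(525,300)) for x in(a,b)])[:,:,::-1])
```

```text
(no output)
```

View pics/s2.png

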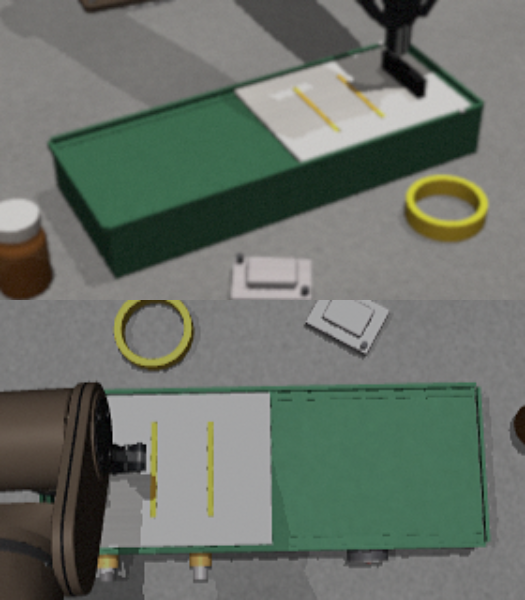

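Run:
```python
from h import *
from plant import camera,env
np.set_printoptions(precision=4,suppress=True)
T=camera("top");S=camera("scene");p=env.read_state()["ee_pos"];print(p,proj(T,p),proj(S,p))
print("old rib top centre",proj(S,[.5172,.1773,.092]),proj(T,[.5172,.1773,.092]))
for c,n in((T,"T"),(S,"S")):
    h=masks(c["img"])
    if n=="T":
        print([np.where((h[r,260:340,1]<40))[0].max()+260 for r in(260,280,300,320)])
        print("yellow cols",[np.where((h[r,225:300,1]>90)&(abs(h[r,225:300,0].astype(int)-28)<6))[0]+225 for r in(275,300)])
cv2.imwrite("pics/s3.png",cv2.resize(S["img"][140:240,320:440],None,fx=6,fy=6,interpolation=0)[:,:,::-1])
```

```text
[0.5197 0.1667 0.0793] [215.0506 288.9034] [360.7105 190.2458]
old rib top centre [364.7954 183.7926] [208.0651 289.1666]
[np.int64(303), np.int64(304), np.int64(304), np.int64(304)]
yellow cols [array([241, 242, 243, 271, 272, 273]), array([243, 271, 272, 273])]
```

View pics/s3.png

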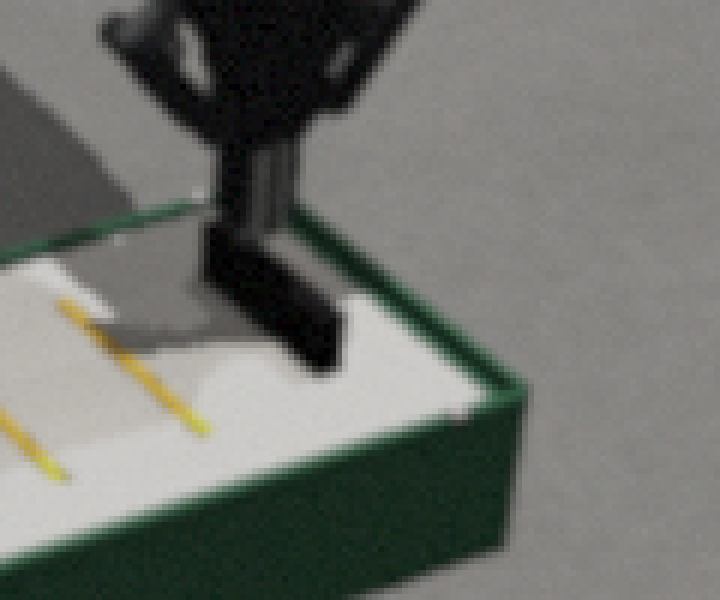

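Run:
```python
from h import *
from plant import camera,env
np.set_printoptions(precision=4,suppress=True)
S=camera("scene");T=camera("top")
for z in(.0793,.1,.12):
    for y in(.1667,.185,.197,.213): print(z,y,proj(S,[.5197-(y-.1667)*.09,y,z]),proj(T,[.5197-(y-.1667)*.09,y,z]))
s=env.read_state();print(s["ee_pos"],s["force"],s["torque"],s["joints"],s["time_s"])
c=S["img"][150:215,335:400].astype(float);c=np.clip((c/255)**.45*255,0,255).astype(np.uint8)
d=T["img"][255:325,195:275].astype(float);d=np.clip((d/255)**.5*255,0,255).astype(np.uint8)
cv2.imwrite("pics/s4.png",np.hstack([cv2.resize(c,(400,400),interpolation=0),cv2.resize(d,(400,400),interpolation=0)])[:,:,::-1])
```

```text
0.0793 0.1667 [360.7086 190.2387] [215.0435 288.9176]
0.0793 0.185 [367.582  188.1479] [205.6552 289.0889]
0.0793 0.197 [372.0453 186.7902] [199.4984 289.2012]
0.0793 0.213 [377.943  184.9961] [191.2886 289.351 ]
0.1 0.1667 [361.3854 182.2212] [212.7872 287.8479]
0.1 0.185 [368.3223 180.1576] [203.191  288.0229]
0.1 0.197 [372.8264 178.8177] [196.8979 288.1377]
0.1 0.213 [378.7776 177.0474] [188.5063 288.2908]
0.12 0.1667 [362.0521 174.3228] [210.5102 286.7684]
0.12 0.185 [369.0516 172.2869] [200.7043 286.9472]
0.12 0.197 [373.5958 170.9652] [194.2736 287.0645]
0.12 0.213 [379.5995 169.219 ] [185.6987 287.2208]
[0.5197 0.1668 0.0793] [-0.6161  0.109   0.079 ] [-0.0358  0.0031  0.0392] [ 0.1257  0.1213  2.0058 -0.0023  0.9876 -1.5265] 5.075
```

View pics/s4.png

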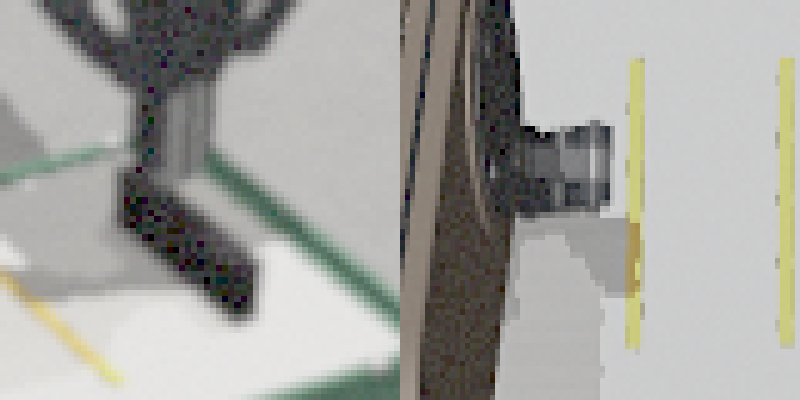

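Run:
```python
from h import *
from plant import camera,env
np.set_printoptions(precision=4,suppress=True)
S=camera("scene")
print("s1 pred",proj(S,[.5307,.1908,.1402]))
for z in(.0793,.09,.1,.108):print(z,onz(S,364,179.5,z))
a=cv2.imread("pics/s1.png")[120:170,345:410]
a=np.clip((a/255.)**.5*255,0,255).astype(np.uint8)
cv2.imwrite("pics/s5.png",cv2.resize(a,(650,500),interpolation=0))
```

```text
s1 pred [375.0582 166.3822]
0.0793 [0.4826 0.1955 0.0793]
0.09 [0.4977 0.1862 0.09  ]
0.1 [0.5119 0.1775 0.1   ]
0.108 [0.5232 0.1706 0.108 ]
```

View pics/s5.png

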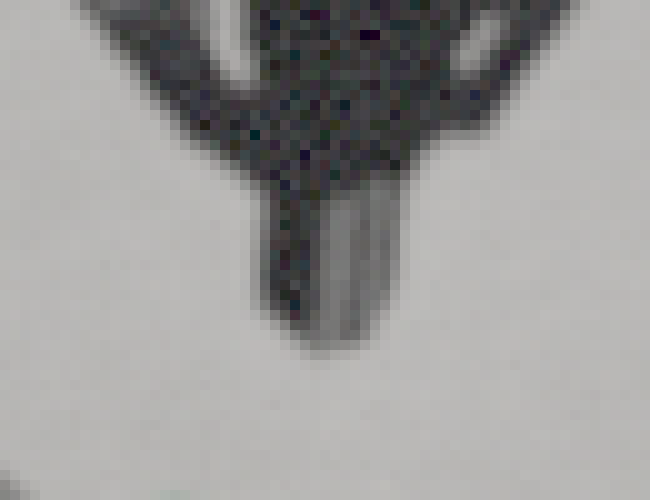

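Run:
```python
from h import *
from plant import camera,env
np.set_printoptions(precision=4,suppress=True)
S=camera("scene");T=camera("top")
print("start pred",proj(S,[.1587,.6554,.1982]),"base",proj(S,[0,0,0]),proj(T,[0,0,0]))
a=cv2.imread("pics/scene0.png")[0:70,420:510]
b=S["img"][0:160,170:440][:,:,::-1]
f=lambda a:np.clip((a/255.)**.5*255,0,255).astype(np.uint8)
cv2.imwrite("pics/s6.png",np.hstack([cv2.resize(f(a),(380,296),interpolation=0),cv2.resize(f(b),(420,296))]))
```

```text
start pred [453.9776  55.4557] base [219.2947 135.6887] [279.7448 573.889 ]
```

View pics/s6.png

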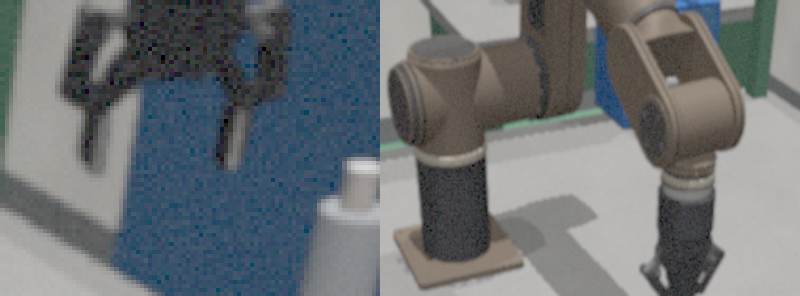

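Findings: the cover and rib have not moved, with the right edge still at column 303–304. The visible fingertip is at (364,179) while the reported TCP projects to (361,190). s1 and the start picture show the same 11–12 px offset. So the real tips are about 28 mm higher than the reported z, and the fingers passed over the rib. I'll move back to the +y side, go lower with a force check, and look again.

>>> play_rows --pt "1.5 0 0 0" --pt "2.0 0 0 0" --pt "1.3 0 0 0" --pt "0 0 0 0" --pt "0 0 0 0"

```text
time_s: 5.85
ee_pos: [0.5152, 0.2185, 0.0792]
tool_rot: [0.677, 0.736, 0.01, 0.009]
force: [-0.1, 0.2, 0.2]
gripper_width: -0.0002
```

```bash
cat > look.py <<'E'
from h import *
from plant import camera,env
import sys
np.set_printoptions(precision=4,suppress=True)
S=camera("scene");T=camera("top");p=env.read_state()["ee_pos"]
print("tcp px",proj(S,p),"z+29",proj(S,p+[0,0,.029]),"top z+29",proj(T,p+[0,0,.029]))
f=lambda a:np.clip((a/255.)**.55*255,0,255).astype(np.uint8)[:,:,::-1]
x,y=int(sys.argv[2]),int(sys.argv[3])
a=cv2.resize(f(S["img"][y:y+100,x:x+100]),(400,400),interpolation=0)
u,v=int(sys.argv[4]),int(sys.argv[5]);n=int(sys.argv[6])
b=cv2.resize(f(T["img"][v:v+n,u:u+n]),(400,400),interpolation=1)
cv2.imwrite(sys.argv[1],np.hstack([a,b]))
E
python3 st.py 0 108 48; python3 look.py pics/l1.png 320 125 170 190 250
```

```text
t 5.85 p [0.5152 0.2185 0.0792] yaw x 94.80235248959295 tilt [0.027  0.0018] F [-0.1346  0.2305  0.1641] w -0.00017577997330080146
rel initial cover centre x,y mm 1.6517125677395117 111.19848643149437
tool delta cm [-0.319  -0.2475  3.1138]
tcp px [379.884  184.4918] z+29 [381.0825 173.3234] top z+29 [184.6332 287.8052]
```

View pics/l1.png

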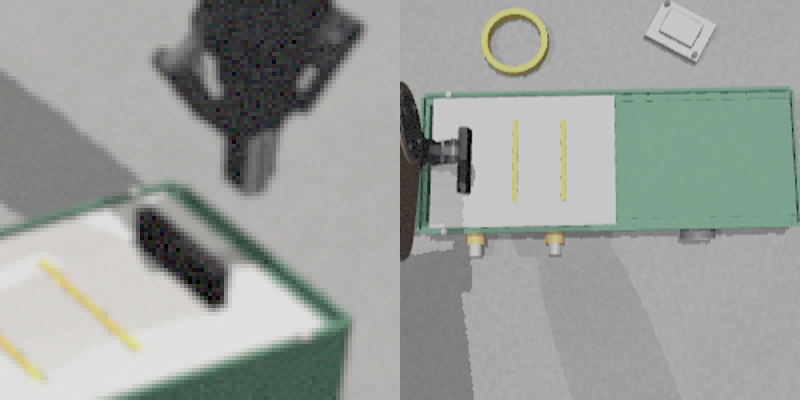

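The picture shows the rib intact at about (366,190) and the fingertip at (383,173). That matches the +29 mm prediction of (381,173). I'll descend 3 cm on the +y side.

>>> play_rows --pt "0 -0.1 1.0 0" --pt "0 -0.1 1.0 0" --pt "0 0 0.6 0" --pt "0 0 0 0" --pt "0 0 0 0"

```text
time_s: 6.58
ee_pos: [0.5134, 0.2167, 0.0504]
tool_rot: [0.678, 0.735, 0.009, 0.009]
force: [0.1, 0.7, 0.2]
gripper_width: -0.0004
```

```bash
python3 st.py 0 108 48; python3 look.py pics/l2.png 320 125 170 190 250
```

```text
t 6.575 p [0.5134 0.2167 0.0504] yaw x 94.65802639764364 tilt [0.0252 0.0013] F [0.1422 0.7218 0.1542] w -0.0004304440041721145
rel initial cover centre x,y mm -0.2434519386580261 109.59350865208592
tool delta cm [-0.1585  0.0197  0.2388]
tcp px [377.7969 194.9762] z+29 [378.9505 184.1051] top z+29 [189.1997 290.2629]
```

View pics/l2.png

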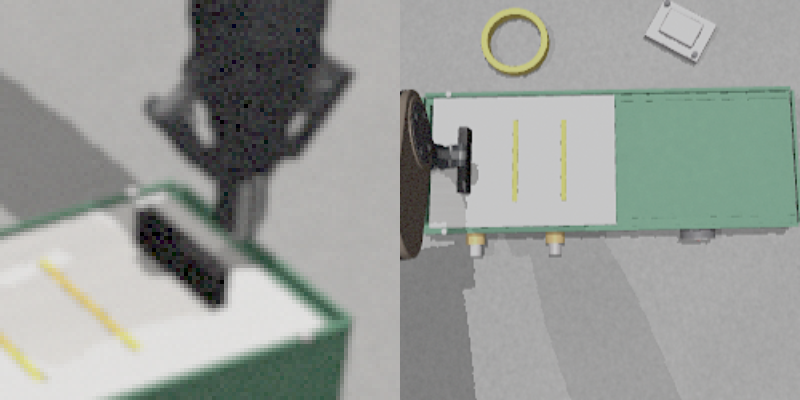

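The tip is now beside the rib on its +y side, at about (380,184). Now I push.

>>> play_rows --pt "-0.6 0 0.1 0" --pt "-0.8 0 0.1 0" --pt "-0.8 0 0 0" --pt "-0.8 0 0 0" --pt "-0.8 0 0 0" --pt "-0.8 0 0 0" --pt "-0.8 0 0 0"

```text
time_s: 7.55
ee_pos: [0.5184, 0.161, 0.0491]
tool_rot: [0.678, 0.735, 0.011, 0.008]
force: [-0.2, 2.8, -0.2]
gripper_width: -0.0002
```

```bash
python3 st.py 0 -130 49; python3 look.py pics/l3.png 310 125 170 190 250
```

```text
t 7.55 p [0.5184 0.161  0.0491] yaw x 94.61166551933836 tilt [0.0267 0.0048] F [-0.1593  2.7622 -0.2485] w -0.00021679387662056518
rel initial cover centre x,y mm -0.3008178349422088 53.60223483602441
tool delta cm [-18.3593   0.2004  -0.029 ]
tcp px [356.9382 202.0004] z+29 [357.8258 191.0338] top z+29 [218.3895 289.8328]
```

View pics/l3.png

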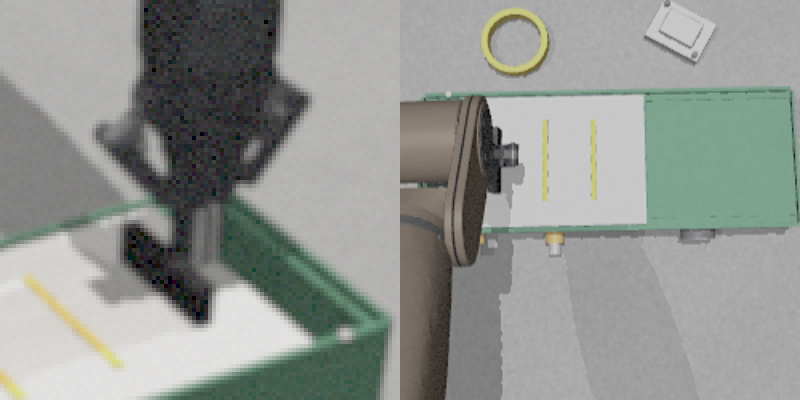

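The cover is sliding: its right edge moved from column about 304 to 322, with 2.8 N on the tool. I'll continue.

>>> play_rows --pt "-1.0 0 0 0" --pt "-1.1 0 0 0" --pt "-1.1 0 0 0" --pt "-1.1 0 0 0" --pt "-1.1 0 0 0" --pt "-1.1 0 0 0" --pt "-1.1 0 0 0" --pt "-1.1 0 0 0" --pt "-1.1 0 0 0" --pt "-1.0 0 0 0" --pt "-1.0 0 0 0"

```text
time_s: 9.02
ee_pos: [0.5285, 0.0354, 0.0492]
tool_rot: [0.678, 0.735, 0.011, 0.008]
force: [0.4, 3.5, -0.1]
gripper_width: 0.0002
```

```bash
python3 st.py 0 -130 49; python3 look.py pics/l4.png 250 150 170 190 250
```

```text
t 9.025 p [0.5285 0.0354 0.0492] yaw x 94.58649582962227 tilt [0.0268 0.0051] F [ 0.417   3.5304 -0.1157] w 0.00020048494690048932
rel initial cover centre x,y mm -1.4492209778345468 -72.34384645480417
tool delta cm [-5.7644  0.2006  0.0051]
tcp px [307.7118 217.0492] z+29 [307.9325 205.838 ] top z+29 [282.7596 289.2185]
```

View pics/l4.png

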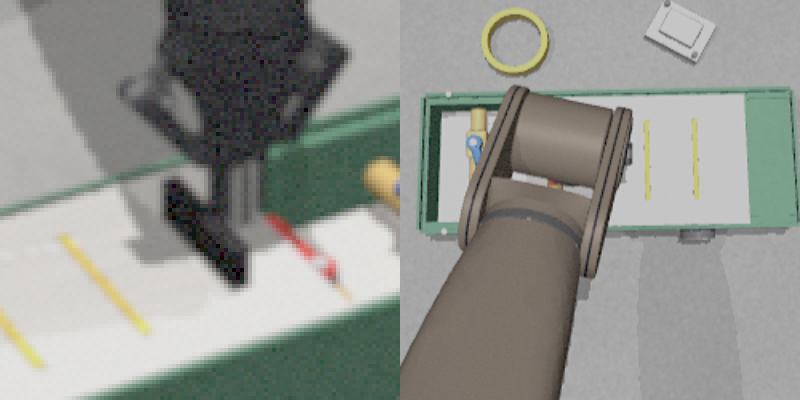

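Red is the valve nearer the deck (box y=70) and blue is the far one. About 6 cm of slide remain.

>>> play_rows --pt "-1.0 0 0 0" --pt "-1.0 0 0 0" --pt "-1.0 0 0 0" --pt "-0.8 0 0 0" --pt "-0.6 0 0 0" --pt "-0.6 0 0 0" --pt "-0.5 0 0 0"

```text
time_s: 10.0
ee_pos: [0.5335, -0.0227, 0.0491]
tool_rot: [0.678, 0.735, 0.011, 0.008]
force: [-0.0, 3.3, 0.9]
gripper_width: -0.0001
```

>>> play_rows --pt "-0.5 0 0 0" --pt "-0.5 0 0 0"

```text
time_s: 10.25
ee_pos: [0.5337, -0.0251, 0.0492]
tool_rot: [0.681, 0.732, 0.018, 0.001]
force: [1.8, 25.1, 5.0]
gripper_width: -0.0
```

```bash
python3 st.py 0 -130 49; python3 look.py pics/l5.png 230 150 170 190 250
```

```text
t 10.25 p [ 0.5337 -0.0251  0.0492] yaw x 94.16921345341632 tilt [0.0258 0.0244] F [ 1.844  25.0886  5.0368] w -3.030409568144539e-06
rel initial cover centre x,y mm -1.706218807646614 -133.11810680654378
tool delta cm [0.3136 0.1646 0.0277]
tcp px [283.0042 224.6895] z+29 [282.8688 213.3617] top z+29 [313.235  288.8198]
```

View pics/l5.png

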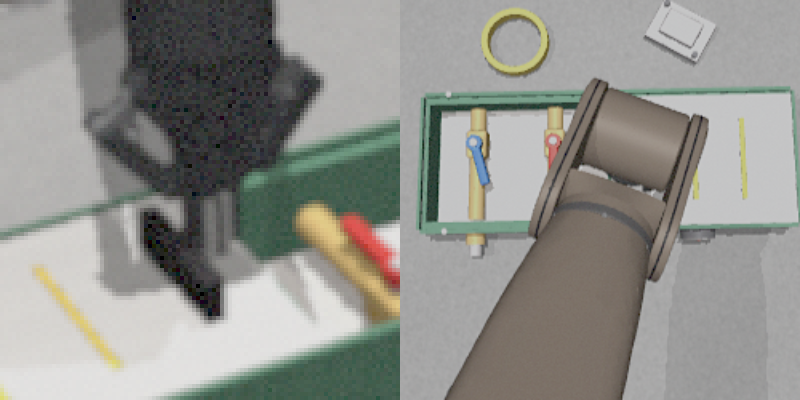

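The cover met the stop: force rose to 25 N and motion ceased. I'll back off, raise, and move clear to measure the red handle.

>>> play_rows --pt "0.8 0 0 0" --pt "0.8 0 -0.5 0" --pt "0 0 -3 0" --pt "0 0 -4 0" --pt "0 -4 -2 0" --pt "0 -5 0 0" --pt "0 -5 0 0" --pt "0 0 0 0"

```text
time_s: 11.35
ee_pos: [0.3866, -0.0268, 0.1456]
tool_rot: [0.68, 0.734, 0.012, 0.007]
force: [0.0, 1.0, 0.3]
gripper_width: -0.0003
```

```bash
python3 st.py 0 -130 49; python3 look.py pics/l6.png 280 150 170 220 130
```

```text
t 11.35 p [ 0.3866 -0.0268  0.1456] yaw x 94.37856465357216 tilt [0.0261 0.0085] F [0.0042 0.9651 0.2581] w -0.0003235076252161739
rel initial cover centre x,y mm -148.35574670218895 -121.56712992683894
tool delta cm [-0.7088 14.5819 10.0524]
tcp px [256.3834 153.1033] z+29 [255.8782 141.1698] top z+29 [307.8536 367.8952]
```

View pics/l6.png

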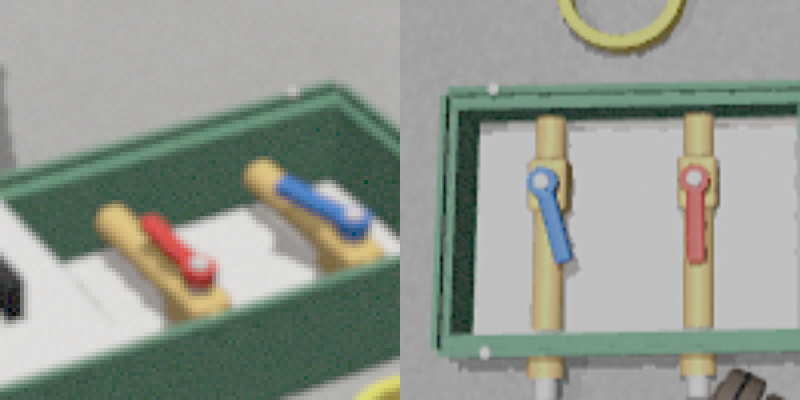

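Measuring the red and blue handles in both views by colour mask.

```bash
cat > m3.py <<'E'
from plant import env,camera
from h import *
np.set_printoptions(precision=4,suppress=True)
T=camera("top");S=camera("scene");hT=masks(T["img"]);hS=masks(S["img"])
B=np.array([.5328,.001]);xh=np.array([.996,.0896]);yh=np.array([-.0896,.996])
bx=lambda P:1e3*np.array([(P[:2]-B)@xh,(P[:2]-B)@yh])
red=lambda h:((h[...,0]<8)|(h[...,0]>170))&(h[...,1]>100)
blue=lambda h:(h[...,0]>100)&(h[...,0]<125)&(h[...,1]>100)
for n,m in(("red",red),("blue",blue)):
    E=[]
    for c,h,roi in((T,hT,(180,310,240,340)),(S,hS,(280,385,180,250))):
        b=blob(m(h),roi);P=b[:,0].astype(float);r=cv2.minAreaRect(b);bp=cv2.boxPoints(r)
        d=[np.linalg.norm(bp[0]-bp[1]),np.linalg.norm(bp[1]-bp[2])]
        e=[(bp[0]+bp[1])/2,(bp[2]+bp[3])/2] if d[0]<d[1] else [(bp[1]+bp[2])/2,(bp[3]+bp[0])/2]
        E.append(e);print(n,r[0],[onz(c,*x,.056)[:2] for x in e],"box",[bx(onz(c,*x,.056)) for x in e])
    a=sorted(E[0],key=lambda p:-p[1])[0]  # top: tip = lower
    t=sorted(E[1],key=lambda p:p[0])[0]   # scene: tip = left
    X,g=tri(T,a,S,t);print(" tip tri",X,g,"box",bx(X))
    a2=sorted(E[0],key=lambda p:p[1])[0];t2=sorted(E[1],key=lambda p:-p[0])[0];X2,g=tri(T,a2,S,t2);print(" pivot-end tri",X2,g,bx(X2), "angle",np.arctan2(*(-(bx(X)-bx(X2)))[::-1]))
# screw heads
for n,a,b in(("redscrew",(265.2,277.5),(330,216)),("bluescrew",(215.8,278.5),(368,204))):
    X,g=tri(T,a,S,b);print(n,X,g,bx(X))
E
python3 m3.py
```

```text
red (265.5, 289.5) [array([0.5588, 0.0736]), array([0.497 , 0.0678])] box [array([32.4492, 70.0074]), array([-29.6664,  69.7598])]
red (323.5, 212.0) [array([0.4976, 0.0667]), array([0.5682, 0.0723])] box [array([-29.1766,  68.6363]), array([41.6344, 67.811 ])]
 tip tri [0.4969 0.0675 0.0554] 0.0007829797465122052 box [-29.8035  69.4673]
 pivot-end tri [0.56   0.0754 0.0496] 0.0021771965991945713 [33.8006 71.6596] angle 0.03445406530899591
blue (219.6986083984375, 289.3630065917969) [array([0.5496, 0.1766]), array([0.4936, 0.1483])] box [array([ 32.513 , 173.4202]), array([-25.8875, 150.2704])]
blue (360.5000305175781, 201.00001525878906) [array([0.4981, 0.1522]), array([0.5553, 0.1756])] box [array([-21.0523, 153.7134]), array([ 38.0157, 171.8987])]
 tip tri [0.4947 0.1512 0.0537] 0.005194217755451534 box [-24.5019 153.0552]
 pivot-end tri [0.5503 0.1781 0.0521] 0.0012232240582748227 [ 33.3235 174.7996] angle 0.3596775933806251
redscrew [0.5522 0.0747 0.0558] 0.0023836844810699673 [25.9397 71.6716]
bluescrew [0.543  0.1735 0.0552] 0.0013317624997868727 [ 25.5844 170.935 ]
```

```bash
python3 st.py -13 -4 90
```

```text
t 11.55 p [ 0.3906 -0.027   0.147 ] yaw x 94.44500419942973 tilt [0.028  0.0092] F [0.0973 0.5102 0.9074] w 0.0001353721816722586
rel initial cover centre x,y mm -144.47760664658014 -122.17050237933826
tool delta cm [11.935  12.8322  6.1577]
```

>>> play_rows --pt "2.5 2.7 0 -0.01" --pt "3 3.3 0 0" --pt "3 3.3 0 0" --pt "2 2.2 0.5 0" --pt "0.5 0.5 0.5 0" --pt "0 0 0 0" --pt "0 0 0 0"

```text
time_s: 12.42
ee_pos: [0.5108, 0.0953, 0.1399]
tool_rot: [0.675, 0.738, 0.011, 0.008]
force: [0.1, 0.6, 0.5]
gripper_width: -0.0002
```

```bash
python3 st.py -13 -4 90
```

```text
t 12.425 p [0.5108 0.0953 0.1399] yaw x 95.0749420278446 tilt [0.0262 0.0053] F [0.0544 0.6006 0.5233] w -0.00024333736104131213
rel initial cover centre x,y mm -13.746238270468812 -11.117421890124717
tool delta cm [ 0.6968 -0.0586  4.9888]
```

>>> play_rows --pt "0.5 0 1 0" --pt "0.2 -0.1 2.5 0" --pt "0 0 2.5 0" --pt "0 0 1.5 0" --pt "0 0 0 0" --pt "0 0 0 0"

```text
time_s: 13.18
ee_pos: [0.5103, 0.1008, 0.0632]
tool_rot: [0.677, 0.736, 0.012, 0.009]
force: [0.1, -0.2, -0.6]
gripper_width: -0.0001
```

```bash
python3 st.py -13 -4 17;python3 look.py pics/l7.png 280 130 170 190 250
```

```text
t 13.175 p [0.5103 0.1008 0.0632] yaw x 94.82838420128128 tilt [0.0287 0.005 ] F [ 0.1124 -0.1881 -0.5669] w -0.00011916206139355227
rel initial cover centre x,y mm -13.769783757611814 -5.545126049827495
tool delta cm [ 0.1431 -0.0582  4.6198]
tcp px [331.8744 200.5559] z+29 [332.4282 189.3632] top z+29 [247.0493 295.502 ]
```

View pics/l7.png

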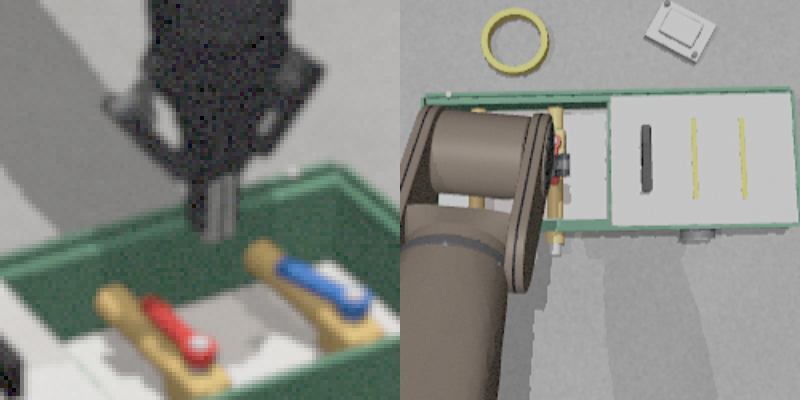

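The shut tip at (334,190) agrees with the +29 mm prediction. It is between the red handle (about (325,211)) and the blue one (about (362,201)), and both are undisturbed. I'll descend.

>>> play_rows --pt "0 0 1.3 0" --pt "0 0 1.5 0" --pt "0 0 1.2 0" --pt "0 0 0.3 0" --pt "0 0 0 0" --pt "0 0 0 0"

```text
time_s: 14.02
ee_pos: [0.5124, 0.1012, 0.018]
tool_rot: [0.677, 0.736, 0.012, 0.009]
force: [1.1, -0.4, -0.6]
gripper_width: -0.0
```

```bash
python3 st.py -13 -16 17;python3 look.py pics/l8.png 280 150 170 190 250
```

```text
t 14.025 p [0.5124 0.1012 0.018 ] yaw x 94.84339746517448 tilt [0.0302 0.005 ] F [ 1.0998 -0.4247 -0.5601] w -3.411641403155507e-05
rel initial cover centre x,y mm -11.666879354466595 -5.384854531248337
tool delta cm [-1.0625 -0.1307  0.0904]
tcp px [331.5588 217.8609] z+29 [332.0969 207.1322] top z+29 [250.2265 296.3847]
```

View pics/l8.png

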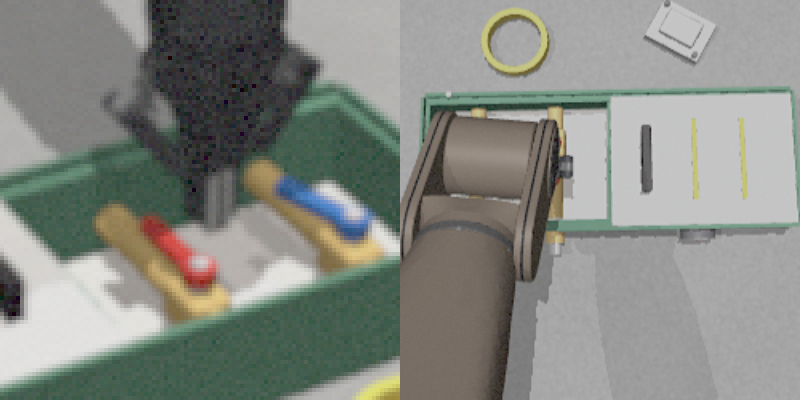

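>>> play_rows --pt "-0.6 -0.1 0 0" --pt "-0.6 -0.2 0 0" --pt "-0.6 -0.3 0 0" --pt "-0.6 -0.2 0 0" --pt "-0.6 -0.1 0 0" --pt "-0.6 0 0 0" --pt "0 0 0 0"

```text
time_s: 15.0
ee_pos: [0.5069, 0.0636, 0.0187]
tool_rot: [0.677, 0.736, 0.014, 0.009]
force: [-0.2, 2.1, -0.3]
gripper_width: -0.0
```

```bash
python3 st.py -19 -46.6 17;python3 look.py pics/l9.png 280 150 170 190 250
```

```text
t 15.0 p [0.5069 0.0636 0.0187] yaw x 94.75545623768011 tilt [0.0334 0.0086] F [-0.2098  2.0763 -0.2801] w -5.578566895038692e-06
rel initial cover centre x,y mm -20.497366232679607 -42.33493411180368
tool delta cm [-0.4267  0.1466  0.1771]
tcp px [315.3802 220.1362] z+29 [315.6991 209.3595] top z+29 [268.4333 300.474 ]
```

View pics/l9.png

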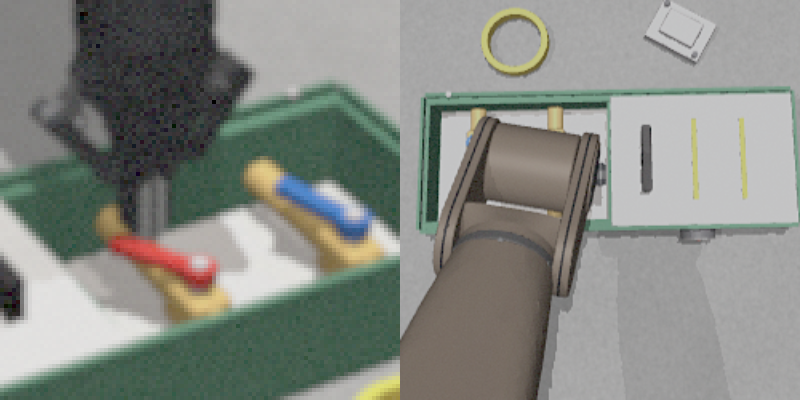

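The handle is turning, with its tip now at (308,211) and 2 N on the tool. I'll continue the arc.

>>> play_rows --pt "-0.5 0.1 0.1 0" --pt "-0.6 0.2 0.1 0" --pt "-0.6 0.4 0 0" --pt "-0.5 0.5 0 0" --pt "-0.4 0.6 0 0" --pt "-0.3 0.6 0 0" --pt "0 0 0 0"

```text
time_s: 15.98
ee_pos: [0.5327, 0.0349, 0.0159]
tool_rot: [0.677, 0.736, 0.012, 0.007]
force: [-0.9, 0.4, 0.8]
gripper_width: -0.0
```

```bash
python3 st.py 8 -75 17;python3 look.py pics/l10.png 260 150 170 190 250
```

```text
t 15.975 p [0.5327 0.0349 0.0159] yaw x 94.81660036039744 tilt [0.0266 0.0083] F [-0.9027  0.3595  0.7743] w -4.086580402849062e-05
rel initial cover centre x,y mm 2.6341310918014607 -73.233404507114
tool delta cm [-0.1733  0.5404 -0.0945]
tcp px [308.434  230.3994] z+29 [308.6619 219.5327] top z+29 [283.8231 288.8503]
```

View pics/l10.png

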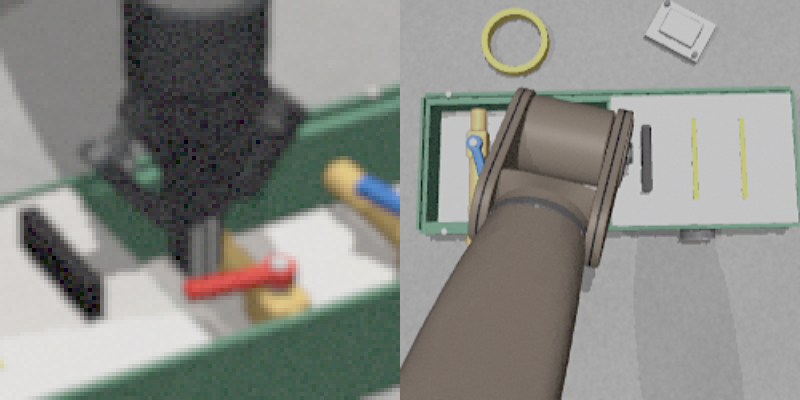

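The handle is nearly crosswise. Now small pushes along +x to the stop.

>>> play_rows --pt "0 0.4 0 0" --pt "0 0.4 0 0" --pt "0 0.3 0 0"

```text
time_s: 16.45
ee_pos: [0.5391, 0.0342, 0.0157]
tool_rot: [0.676, 0.737, 0.006, 0.003]
force: [-14.4, -2.3, 10.8]
gripper_width: -0.0001
```

The stop is reached, with 14 N against the motion at box x≈9, as computed. I'll back off, raise and check.

>>> play_rows --pt "0 -0.6 0 0" --pt "0.3 -0.9 0 0" --pt "0 -0.3 -2 0" --pt "0 0 -4 0" --pt "0 0 -4 0" --pt "0 -4 -2 0" --pt "0 -5 0 0" --pt "0 -5 0 0" --pt "0 0 0 0"

```text
time_s: 17.58
ee_pos: [0.3794, 0.0245, 0.1381]
tool_rot: [0.675, 0.737, 0.013, 0.011]
force: [-0.5, -0.2, -0.3]
gripper_width: 0.0
```

```bash
python3 st.py 0 0 17;python3 look.py pics/l11.png 270 150 170 190 250
python3 - <<'E'
from h import *
from plant import camera
np.set_printoptions(precision=1,suppress=True)
B=np.array([.5328,.001]);xh=np.array([.996,.0896]);yh=np.array([-.0896,.996])
T=camera("top");h=masks(T["img"]);bx=lambda P:1e3*np.array([(P[:2]-B)@xh,(P[:2]-B)@yh])
for n,m in(("red",((h[...,0]<8)|(h[...,0]>170))&(h[...,1]>100)),("blue",(h[...,0]>100)&(h[...,0]<125)&(h[...,1]>100))):
    r=cv2.minAreaRect(blob(m,(180,320,240,340)));print(n,r,[bx(onz(T,*p,.056)) for p in cv2.boxPoints(r)])
r=cv2.boundingRect(blob((h[...,1]<40)&(h[...,2]>130),(290,425,240,340)));print("cover",r,bx(onz(T,r[0],290,.066)),bx(onz(T,r[0]+r[2]-1,290,.066)))
E
```

```text
t 17.575 p [0.3794 0.0245 0.1381] yaw x 95.01726996441322 tilt [0.0347 0.0043] F [-0.5178 -0.1751 -0.2864] w 2.285740007397285e-05
rel initial cover centre x,y mm -151.01108985086682 -69.87542035307447
tool delta cm [ 7.0047 14.6532 12.6345]
tcp px [276.949  150.3294] z+29 [276.7379 138.6165] top z+29 [277.8069 369.7669]
red ((276.5, 278.0), (8.0, 31.0), 90.0) [array([32.6, 79.1]), array([31.5, 16.5]), array([15.3, 16.6]), array([16.4, 79. ])]
blue ((219.6986083984375, 289.3630065917969), (30.898866653442383, 9.71441650390625), 69.44395446777344) [array([ 29.2, 182.5]), array([ 35.8, 164.3]), array([-22.7, 141.3]), array([-29.1, 159.3])]
cover (301, 248, 118, 83) [-2.1 -1.6] [  -6.3 -233.7]
```

View pics/l11.png

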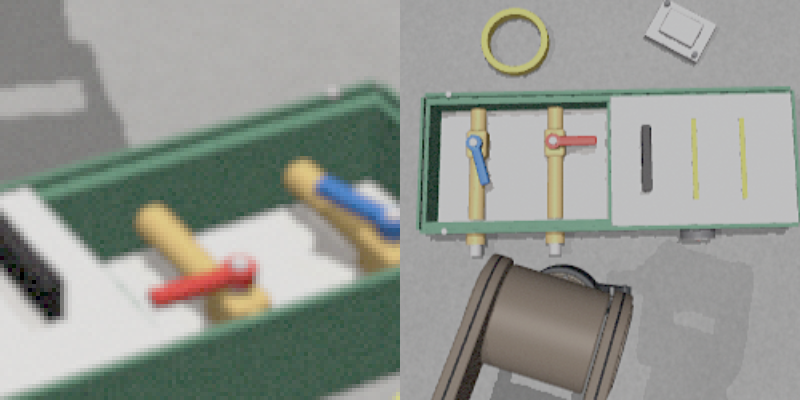

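Run:
```python
from h import *
from plant import camera
yh=np.array([-.0896,.996]);xh=np.array([.996,.0896])
for n,z,roi in(("top",.056,(180,320,240,340)),("scene",.055,(290,350,205,235))):
    c=camera(n);h=masks(c["img"]).astype(int);m=(((h[...,0]<9)|(h[...,0]>168))&(h[...,1]>90))
    x0,x1,y0,y1=roi;k=np.zeros(m.shape,bool);k[y0:y1,x0:x1]=m[y0:y1,x0:x1];v,u=np.where(k)
    P=np.array([onz(c,a,b,z)[:2] for a,b in zip(u,v)]).astype(np.float32)
    d=cv2.fitLine(P,cv2.DIST_HUBER,0,.01,.01).ravel()[:2];d=d*(-1 if d@yh>0 else 1);print(n,len(P),"theta deg",np.degrees(np.arctan2(-(d@yh),-(d@xh))))
```

```text
top 181 theta deg 90.66992323409637
scene 153 theta deg 86.68630419404775
```

The top view gives θ≈90.7° and the scene view 86.7°, where the bar's visible side skews the fit. Together with the hard stop felt, the handle is shut. The cover's +y edge is at box y≈-2, blue is unchanged, and tape and mould look unmoved. Handing in.

```bash
python3 -c "
from plant import env,camera
from h import *
T=camera('top');cv2.imwrite('pics/end.png',T['img'][:,:,::-1]);a=cv2.imread('pics/top0.png');d=cv2.absdiff(a,cv2.imread('pics/end.png')).max(2)
print('diff tape/mould/jar',[(d[y0:y1,x0:x1]>40).sum() for x0,x1,y0,y1 in((215,270,190,240),(318,372,185,232),(430,475,245,282))])
print(env.sign_off())"
```

```text
diff tape/mould/jar [np.int64(0), np.int64(0), np.int64(0)]
the job is handed in; nothing more can be done
None
```

I slid the cover by its rib fully onto the closed half, then turned the red handle anticlockwise to its stop. I handed the job in at about 18 s of the 53 s, with the gripper clear of everything.

**Last checks**
- **Cover:** its +y edge is at box y≈-2 mm, clear of the well. The push met the end stop at about 25 N.
- **Red handle:** it measures 90.7° in the top view, with about 14 N felt against the stop. The scene view gave 86.7°, a disagreement I put down to the bar's visible side face.
- **Blue handle:** its position in the top view is unchanged from before the red handle was pushed.
- **Tape, mould and jar:** no changed pixels in the top view between the start and the end.

**What went wrong:** the real fingertips sit about 29 mm higher than the reported TCP height. Because of that, my first push passed over the rib without touching it. I found the offset in the pictures and corrected every later height for it.

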